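Sort the desk's mixed supplies into their trays

ROBOT

A 6-joint arm with a two-finger parallel gripper is mounted at the origin on a cart in front of the work surface, level with it; the furniture and walls round the work are solid. World frame = base frame: x ahead of the robot, y to its left, z up, the work surface at z = 0. Lengths are in m, angles in rad, forces in N, time in s.
With the tool pointing down it reaches from about 0.25 to 0.775 m from the base axis. Payload 4 kg.
Tool frame: the origin (TCP) lies between the finger pads; the fingertips stand 14 mm ahead of it and the grasp point (between the pads) lies 5 mm behind it (nose_length is the distance from the TCP to the fingertips, in m); z points along the fingers, y is the line along which they close (so a half turn about z gives the same grasp; the last joint's range is limited). The gripper opens to 94 mm and grips with 3 to 60 N. Pads are 16 mm wide; open, the fingers measure 119 mm over their backs; the gripper's body (75 mm by 177 mm) begins 78 mm behind the grasp point.
Start: joints at [-1.376, 0.087, 1.371, -0, 1.684, -0.103], TCP at [0.161, -0.526, 0.199] pointing down, gripper open.
Joint ranges: [-3.1, 3.1], [-0.76, 2.03], [0.27, 2.55], [-1.08, 4.22], [0.17, 2.65], [-2.57, 2.57]. Speed limits (rad/s): [2.79, 2.79, 3.14, 3.14, 3.14, 3.14].

INTERFACE

Orientations are given as [roll, pitch, yaw] about the fixed x, y, z axes, in that order (R = Rz(yaw) Ry(pitch) Rx(roll)).
In Python, from bench import * gives the robot as it stands.
- The arm moves only by the tool move_arm, never from a script. Its argument "steps" is one flat list of numbers, 7 for each row, row after row: the turn, a rotation vector about the world's x, y, z in rad, then the shift along the world's x, y, z in m, then the opening, from 0 (shut) to 1 (fully open). A call has 1 to 12 rows; each row is the pose to reach, as a shift and turn from the pose commanded when the call began; what a row does not reach only later rows make up. A row lasts 1/10 s, in which the tool goes at most 50 mm and 8.59 degrees, less where a joint would pass 70% of its speed; a pose out of reach is approached as far as the arm can. A call with a gripper value outside its range is refused whole. The fingers move at their own pace and stop on an object; the grip force is fixed at half the most. Time passes only in rows, so rows that repeat a pose let the fingers close. It gives the time, the measured TCP pose, the force, the opening and the grip force at its end, in the units of the state.
- get_obs(): the state, without advancing time (a new reading comes with each control period).
- snapshot(name): name is "scene" or "top" or "wrist"; returns (picture, depth): 400x640x3 uint8, red, green, blue; 400x640 float32, m along the optical axis (not along the pixel's ray), 0 where there is no reading.
- camera_model(name): a dict with "fx", "fy", "cx", "cy" (pixels), "rvec" (rotation vector, rad) and "tvec" (3), from world to camera coordinates, as OpenCV has them. Camera axes: x right, y down, z forward; pixel columns grow to the right and rows downward; lengths in m; the calibration is good to about 2 mm. A picture is of the moment at which its call begins: read the wrist's pose just before it. camera_model takes no time and is no camera call; for the wrist camera it gives the pose at the moment of the call.
- close_job(): hands the job in; it is judged then, once.
Trained networks look in the newest picture that a camera, given by its name, has taken for a name from the list of things; names that differ only in an ending like _2 or _b are one class to them, and where a whole thing is asked for, a point or a joint stands for the part that bears it (a point fixed in the world has none). Each returns a list of dicts, best first, with "score" (0 to 1); they miss things now and then, are a little off and sometimes report something else, mostly with a low value. They report only what shows in the picture. A call takes as long as a camera call.
- silhouettes(camera, target): "pixels" (400x640 bool, what is visible of it) and "uv" ([column, row] in pixels, amid what is visible of it).
- spot_point(camera, target): "uv" ([column, row] in pixels: a listed point, or the origin of a listed thing).
The state is a dict: "time": time; "joint_positions": joint angles; "qvel": joint speeds; "joint_torque": joint torques, N m; "tool_pos": TCP position; "ee_rot": TCP orientation; "wrist_force": force on the tool from outside, world axes, zero at the start; "wrist_torque": the same for the moment, N m; "width": finger opening in m; "finger_force": force on a finger pad.
Only numpy, scipy, OpenCV 4.12 (cv2) and the standard library are available. Lean on these libraries where they do the work, as an engineer would, in place of code of your own. Each camera call takes 0.05 s, during which the arm holds its last target. There are 200 camera calls.

TASK

Sort the mixed row of supplies along the front of the desk into the three grey trays behind it: each of the two small bottles upright in a pocket of the tray with the two smaller round pockets, each of the two specimen cups upright in a pocket of the tray with the two larger round pockets, and the little carton lying flat on the floor of the plain rectangular tray. Leave the rubber stamp and the timer where they stand.

Things in the scene. Friction and masses are not known exactly. Their poses are not given: they have to be found in the camera images.
- bottle_orange: small white plastic reagent bottle with an orange cap, 32 mm diameter, 59 mm tall; origin at the centre of its underside, z up. It stands upright and loose on the desk at the start; grasp round the body (32 mm, straight from 5 to about 40 mm up)
- bottle_green: small white plastic reagent bottle with a green cap, 32 mm diameter, 59 mm tall; origin at the centre of its underside, z up. It stands upright and loose on the desk at the start; grasp round the body (32 mm, straight from 5 to about 40 mm up)
- cup_white: screw-lid specimen cup with a white lid, 54 mm diameter at the lid, 78 mm tall, body about 50 mm across; the lid fills the top 14 mm and is fixed; origin at the centre of its underside, z up. It stands upright and loose on the desk at the start; grasp round the lid or the body
- cup_blue: screw-lid specimen cup with a blue lid, 54 mm diameter at the lid, 78 mm tall, body about 50 mm across; the lid fills the top 14 mm and is fixed; origin at the centre of its underside, z up. It stands upright and loose on the desk at the start; grasp round the lid or the body
- carton: the little white carton with a green edge in the front row, a closed box 44 (x) by 66 (y) by 36 (z) mm; origin at the centre of its underside, z up; grasp it across the 44 mm side (its x axis). Larger cartons at the back of the desk are not part of the job
- bottle_tray: grey block 62 by 122 mm, 16 mm high, with two round pockets 49 mm in diameter, 12 mm deep (pocket floor 4 mm above the desk), centred at y = -31 and +31 mm, x = 0. Fixed to the desk, x axis across its short side, y axis along its long side; origin at the centre of its underside, z up (on the desk surface)
- cup_tray: grey block 80 by 160 mm, 16 mm high, with two round pockets 69 mm in diameter, 12 mm deep (pocket floor 4 mm above the desk), centred at y = -40 and +40 mm, x = 0. Fixed to the desk, x axis across its short side, y axis along its long side; origin at the centre of its underside, z up (on the desk surface)
- carton_tray: grey open rectangular tray 78 by 100 mm outside, 70 by 92 mm inside, 16 mm high, walls and floor 4 mm thick. Fixed to the desk, x axis across its short side, y axis along its long side; origin at the centre of its underside, z up (on the desk surface)
- stamp: bystander: brown hand stamp with a turned knob, 24 by 42 mm, 68 mm tall, standing loose in the front row; origin at the centre of its underside, z up. Not to be moved
- timer: bystander: white lab timer with small buttons, 62 by 62 mm, 16 mm high, lying loose in the front row; origin at the centre of its underside, z up. Not to be moved

How it is judged:
By the outcome, as a careful person would: the job done as asked, in the order asked, and still so for the second after the job is handed in, with the robot touching nothing.
It also fails if it takes over 128 s, if anything falls off the work surface, if the arm or the gripper's body presses on something with over 40 N, if the wrist force passes 120 N, or if a joint passes its speed limit or range.

## Working session

There is one attempt and no reset: what is moved stays moved. The work goes in short steps, Python scripts to look and compute and a tool call to move; the robot and the scene stay as the last step left them, time stands still between calls to the robot, and variables do not carry over. Pictures are saved under pics/ and viewed, at most 14 in all, crops included, and the job is handed in when it is done.

Besides the shell and the picture viewer there is one more tool, called after "Request:" as name(argument=value, ...), one argument or row to a line, values as JSON. move_arm: Moves the arm, as the interface text tells. Its arguments: {"type":"object","properties":{"steps":{"type":"array"}},"required":["steps"]}

```bash
mkdir -p pics
cat > h.py <<'E'
from bench import *
import numpy as np, cv2
def cam(n):
    c=camera_model(n); R=cv2.Rodrigues(np.array(c["rvec"],float))[0]; return c,R,np.array(c["tvec"],float).ravel()
def cloud(n,depth):
    c,R,t=cam(n); v,u=np.mgrid[0:400,0:640]
    P=np.stack([(u-c["cx"])/c["fx"]*depth,(v-c["cy"])/c["fy"]*depth,depth],-1)
    return (P-t)@R
E
python3 - <<'E'
from h import *
o=get_obs(); print(o)
for n in("scene","top"):
    p,d=snapshot(n); cv2.imwrite(f"pics/{n}0.png",p[:,:,::-1])
    W=cloud(n,d)
    for k in "bottle_orange bottle_green cup_white cup_blue carton bottle_tray cup_tray carton_tray stamp timer".split():
        for s in silhouettes(n,k)[:2]:
            m=s["pixels"]&(d>0); q=W[m]
            if len(q)<10: continue
            zt=np.percentile(q[:,2],95); top=q[q[:,2]>zt-.006]
            r=cv2.minAreaRect((top[:,:2]*1000).astype(np.float32))
            print(n,k,round(s["score"],2),np.round(s["uv"]),len(q),"ztop",round(zt,3),"med",np.round(np.median(top,0),3),"rect",np.round(r[0]),np.round(r[1]),round(r[2],1))
E
```

```text
{'time': 0.0, 'joint_positions': array([-1.37608163e+00,  8.79672813e-02,  1.37227013e+00, -7.69008699e-07,
        1.68359447e+00, -1.03103183e-01]), 'qvel': array([-0.00029043, -0.00214642,  0.0011542 , -0.00098974, -0.00157297,
        0.00143357]), 'joint_torque': array([ 5.96600621e-04, -3.40176415e+01, -3.02428186e+01,  7.18663190e-02,
        3.30276426e-02, -1.81288915e-04]), 'tool_pos': array([ 0.16127181, -0.52522759,  0.19798944]), 'ee_rot': array([-3.13936524e+00, -2.29702202e-04,  2.97817542e-01]), 'wrist_force': array([ 1.07491889,  0.05734765, -0.03752799]), 'wrist_torque': array([ 0.020536  , -0.01137149, -0.02397901]), 'finger_force': 0.0, 'width': 0.0938248815747441}
scene bottle_orange 0.79 [198. 298.] 415 ztop 0.06 med [0.447 0.387 0.059] rect [448. 386.] [17. 19.] 24.6
scene bottle_green 0.57 [375. 202.] 234 ztop 0.059 med [ 0.44  -0.128  0.059] rect [ 442. -129.] [16. 22.] 40.9
scene bottle_green 0.5 [366. 174.] 559 ztop 0.018 med [ 0.573 -0.253  0.016] rect [ 575. -257.] [126.  66.] 83.8
scene cup_white 0.57 [338. 210.] 674 ztop 0.079 med [ 0.445 -0.001  0.078]
[... 1752 characters left out ...]
0 ztop 0.04 med [ 0.443 -0.386  0.037] rect [ 442. -386.] [43. 66.] 1.8
top bottle_tray 0.83 [393. 188.] 726 ztop 0.019 med [ 0.571 -0.257  0.016] rect [ 572. -258.] [122.  63.] 82.3
top bottle_tray 0.52 [280. 186.] 1171 ztop 0.019 med [0.58  0.118 0.016] rect [583. 117.] [160.  81.] 86.7
top cup_tray 0.69 [283. 183.] 1086 ztop 0.019 med [0.581 0.117 0.017] rect [583. 119.] [158.  80.] 86.5
top carton_tray 0.65 [336. 190.] 683 ztop 0.017 med [ 0.573 -0.075  0.016] rect [571. -69.] [78. 99.] 7.5
top stamp 0.27 [198. 219.] 104 ztop 0.061 med [0.447 0.385 0.058] rect [448. 385.] [17. 18.] 35.2
top timer 0.86 [395. 218.] 328 ztop 0.021 med [ 0.458 -0.248  0.017] rect [ 459. -251.] [60. 61.] 15.3
```

View pics/top0.png

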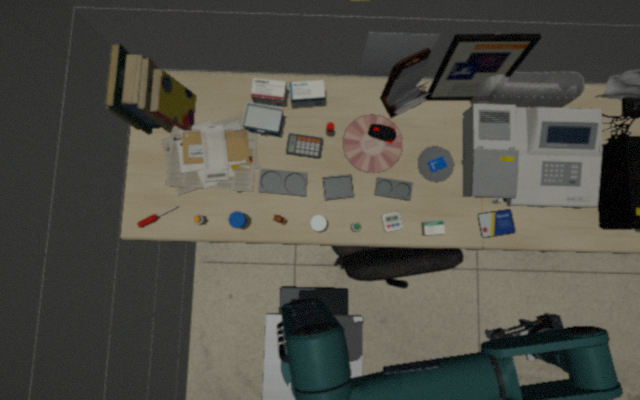

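View pics/scene0.png

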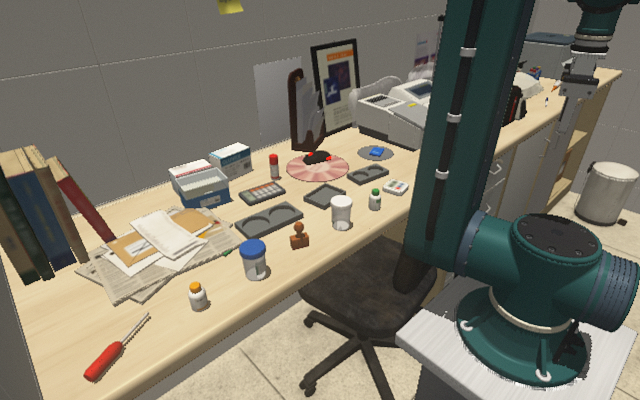

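The views agree to about 3 mm. Pixels in the top picture:
- **Front row:** orange bottle (200,219), blue cup (238,220), stamp (280,219), white cup (319,223), green bottle (355,227), timer (392,221), carton (433,228).
- **Trays:** cup (283,182), carton (338,187), bottle (393,188).

I'll grip along world x (yaw about 90°) throughout, which keeps clear of neighbours in the row. The green bottle goes first.

Request:
move_arm(
  steps=[0,0,1.273,0.279,0.397,-0.049,0.75,0,0,1.273,0.279,0.397,-0.049,0.75,0,0,1.273,0.279,0.397,-0.049,0.75,0,0,1.273,0.279,0.397,-0.049,0.75,0,0,1.273,0.279,0.397,-0.049,0.75,0,0,1.273,0.279,0.397,-0.049,0.75,0,0,1.273,0.279,0.397,-0.049,0.75,0,0,1.273,0.279,0.397,-0.049,0.75,0,0,1.273,0.279,0.397,-0.049,0.75,0,0,1.273,0.279,0.397,-0.049,0.75,0,0,1.273,0.279,0.397,-0.049,0.75,0,0,1.273,0.279,0.397,-0.049,0.75],
)

```text
time: 2.3
tool_pos: [0.4404, -0.1284, 0.1501]
ee_rot: [-3.141, 0.0, 1.573]
wrist_force: [-0.6, -0.5, 0.1]
width: 0.0701
finger_force: 0.0
```

Run:
```python
from h import *
p,d=snapshot("wrist"); cv2.imwrite("pics/w1.png",p[:,:,::-1]); W=cloud("wrist",d)
q=W[(d>0)]; z=q[:,2]
m=(abs(z-.059)<.006)&(np.hypot(q[:,0]-.44,q[:,1]+.129)<.03)
print(m.sum(), (q[m].max(0)+q[m].min(0))/2, np.ptp(q[m],0))
p,d=snapshot("top"); q=cloud("top",d)[d>0]
for y in np.arange(-.33,.2,.02):
    r=[]
    for x in (.62,.64,.66,.68,.7,.74):
        m=(abs(q[:,0]-x)<.008)&(abs(q[:,1]-y)<.01); r.append(round(float(q[m,2].max()),3) if m.any() else None)
    print(round(y,2),r)
```

```text
423 [ 0.44059381 -0.13125843  0.05729371] [0.0191114  0.01892398 0.00837198]
-0.33 [0.005, 0.007, 0.009, 0.005, 0.004, 0.008]
-0.31 [0.006, 0.004, 0.005, 0.006, 0.007, 0.006]
-0.29 [0.003, 0.006, 0.005, 0.003, 0.006, 0.007]
-0.27 [0.003, 0.005, 0.005, 0.006, 0.008, 0.014]
-0.25 [0.004, 0.007, 0.008, 0.007, 0.011, 0.028]
-0.23 [0.004, 0.007, 0.009, 0.009, 0.009, 0.033]
-0.21 [0.005, 0.007, 0.007, 0.008, 0.008, 0.034]
-0.19 [0.007, 0.008, 0.009, 0.009, 0.009, 0.024]
-0.17 [0.004, 0.008, 0.007, 0.011, 0.01, 0.009]
-0.15 [0.004, 0.008, 0.01, 0.011, 0.008, 0.01]
-0.13 [0.004, 0.006, 0.005, 0.006, 0.014, 0.004]
-0.11 [0.017, 0.006, 0.01, 0.008, 0.008, 0.009]
-0.09 [0.017, 0.005, 0.005, 0.005, 0.01, 0.007]
-0.07 [0.006, 0.008, 0.005, 0.005, 0.003, 0.006]
-0.05 [0.004, 0.007, 0.007, 0.004, 0.004, 0.005]
-0.03 [0.007, 0.006, 0.006, 0.006, 0.006, 0.023]
-0.01 [0.006, 0.006, 0.009, 0.015, 0.016, 0.013]
0.01 [0.006, 0.006, 0.007, 0.016, 0.016, 0.015]
0.03 [0.013, 0.005, 0.007, 0.018, 0.017, 0.017]
0.05 [0.019, 0.004, 0.005, 0.02, 0.017, 0.018]
0.07 [0.021, 0.007, 0.005, 0.015, 0.015, 0.017]
0.09 [0.021, 0.007, 0.004, 0.014, 0.016, 0.02]
0.11 [0.019, 0.006, 0.005, 0.014, 0.017, 0.015]
0.13 [0.021, 0.005, 0.006, 0.007, 0.005, 0.078]
0.15 [0.019, 0.005, 0.004, 0.005, 0.007, 0.081]
0.17 [0.02, 0.006, 0.005, 0.004, 0.004, 0.082]
0.19 [0.02, 0.012, 0.002, 0.005, 0.004, 0.072]
```

View pics/w1.png

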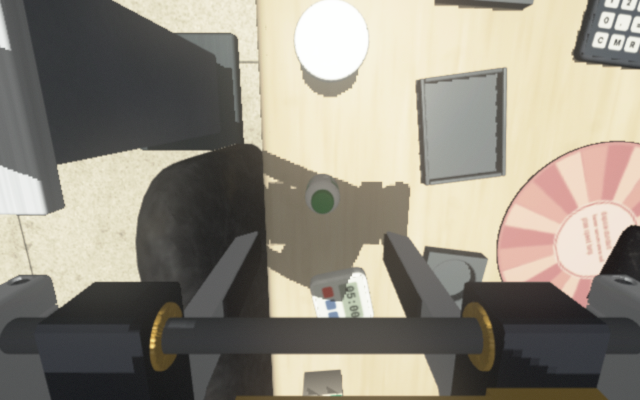

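Wrist view: green cap at (322,200), which measures to (0.4406, -0.131). That agrees with the top camera, so I'm descending and closing.

Request:
move_arm(
  steps=[0,0,0,0,-0.002,-0.04,0.75,0,0,0,0,-0.002,-0.08,0.75,0,0,0,0,-0.002,-0.105,0.75,0,0,0,0,-0.002,-0.123,0.75,0,0,0,0,-0.002,-0.123,0.75,0,0,0,0,-0.002,-0.123,0,0,0,0,0,-0.002,-0.123,0,0,0,0,0,-0.002,-0.123,0,0,0,0,0,-0.002,-0.123,0,0,0,0,0,-0.002,-0.123,0,0,0,0,0,-0.002,-0.123,0,0,0,0,0,-0.002,-0.123,0],
)

```text
time: 3.6
tool_pos: [0.4407, -0.1309, 0.0277]
ee_rot: [3.141, 0.0, 1.571]
wrist_force: [0.6, 0.3, 1.9]
width: 0.0298
finger_force: 30.0
```

Request:
move_arm(
  steps=[0,0,0,0,0,0.03,0,0,0,0,0,0,0.06,0,0,0,0,0.03,-0.036,0.06,0,0,0,0,0.06,-0.072,0.06,0,0,0,0,0.09,-0.108,0.06,0,0,0,0,0.115,-0.139,0.06,0,0,0,0,0.13,-0.157,0.06,0,0,0,0,0.13,-0.157,0.06,0,0,0,0,0.13,-0.157,0.06,0,0,0,0,0.13,-0.157,0.06,0],
)

```text
time: 4.6
tool_pos: [0.5697, -0.2866, 0.0869]
ee_rot: [-3.141, -0.001, 1.571]
wrist_force: [0.2, 0.3, -1.2]
width: 0.0301
finger_force: 30.0
```

Run:
```python
from h import *
p,d=snapshot("wrist"); cv2.imwrite("pics/w2.png",p[:,:,::-1]); o=get_obs(); print(o["tool_pos"],o["width"],o["finger_force"])
```

```text
[ 0.56969509 -0.28659564  0.08720375] 0.030061266846303548 29.99834720045328
```

View pics/w2.png

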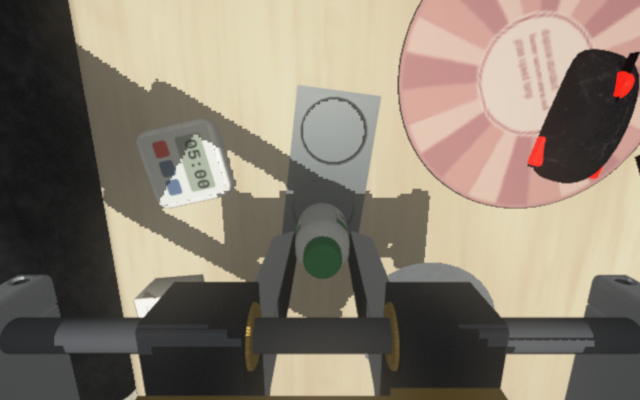

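The bottle is held upright at (322,240) over the far pocket; the free pocket shows at (333,131). Lowering and releasing.

Request:
move_arm(
  steps=[0,0,0,0,0,-0.025,0,0,0,0,0,0,-0.045,0,0,0,0,0,0,-0.055,0,0,0,0,0,0,-0.055,0,0,0,0,0,0,-0.055,0,0,0,0,0,0,-0.055,0.65,0,0,0,0,0,-0.055,0.65,0,0,0,0,0,-0.055,0.65,0,0,0,0,0,-0.055,0.65,0,0,0,0,0,-0.055,0.65,0,0,0,0,0,-0.02,0.65,0,0,0,0,0,0.03,0.65],
)

```text
time: 5.85
tool_pos: [0.5679, -0.2863, 0.1135]
ee_rot: [-3.134, -0.005, 1.571]
wrist_force: [0.6, 0.2, 0.6]
width: 0.061
finger_force: 0.0
```

Request:
move_arm(
  steps=[0,0,0,-0.06,0.336,0.033,0.75,0,0,0,-0.06,0.336,0.033,0.75,0,0,0,-0.06,0.336,0.033,0.75,0,0,0,-0.06,0.336,0.033,0.75,0,0,0,-0.06,0.336,0.033,0.75,0,0,0,-0.06,0.336,0.033,0.75,0,0,0,-0.122,0.673,0.033,0.75,0,0,0,-0.122,0.673,0.033,0.75,0,0,0,-0.122,0.673,0.033,0.75,0,0,0,-0.122,0.673,0.033,0.75,0,0,0,-0.122,0.673,0.033,0.75,0,0,0,-0.122,0.673,0.033,0.75],
)

```text
time: 7.05
tool_pos: [0.4631, 0.3031, 0.1496]
ee_rot: [3.141, -0.0, 1.571]
wrist_force: [1.2, -0.3, 1.1]
width: 0.0705
finger_force: 0.0
```

Run:
```python
from h import *
p,d=snapshot("top"); q=cloud("top",d)[d>0]
m=(q[:,2]>.05)&(q[:,2]<.075)&(np.hypot(q[:,0]-.57,q[:,1]+.288)<.03); print("green",m.sum(),np.median(q[m],0))
p,d=snapshot("wrist"); W=cloud("wrist",d); o=get_obs(); print(o["tool_pos"],o["width"])
q=W[(d>0)]; z=q[:,2]
m=(abs(z-.059)<.006)&(np.hypot(q[:,0]-.448,q[:,1]-.386)<.03)
print(m.sum(), (q[m].max(0)+q[m].min(0))/2, np.ptp(q[m],0))
```

```text
green 38 [ 0.56792587 -0.28459712  0.06189532]
[0.46175949 0.30664663 0.14921406] 0.0704824214511424
488 [0.45029986 0.38034535 0.05829131] [0.01932781 0.01950248 0.00552454]
```

Request:
move_arm(
  steps=[0,0,0,-0.0125,0.077,0,0.75,0,0,0,-0.0125,0.077,0,0.75,0,0,0,-0.0125,0.077,0,0.75,0,0,0,-0.0125,0.077,0,0.75],
)

```text
time: 7.55
tool_pos: [0.4514, 0.3776, 0.149]
ee_rot: [-3.142, 0.001, 1.571]
wrist_force: [0.1, 0.1, 0.2]
width: 0.0707
finger_force: 0.0
```

Run:
```python
from h import *
o=get_obs(); print(o["tool_pos"],o["width"])
p,d=snapshot("wrist"); W=cloud("wrist",d); o=get_obs(); print(o["tool_pos"],o["width"])
q=W[(d>0)]; z=q[:,2]
m=(abs(z-.059)<.006)&(np.hypot(q[:,0]-.448,q[:,1]-.386)<.03)
print(m.sum(), (q[m].max(0)+q[m].min(0))/2, np.ptp(q[m],0))
```

```text
[0.45139001 0.37758573 0.14903968] 0.07072781771632491
[0.4516522  0.37703394 0.14918058] 0.07076795680721458
429 [0.44959212 0.38439053 0.05738348] [0.01885633 0.01997362 0.00853985]
```

Request:
move_arm(
  steps=[0,0,0,-0.002,0.0075,-0.04,0.75,0,0,0,-0.002,0.0075,-0.08,0.75,0,0,0,-0.002,0.0075,-0.105,0.75,0,0,0,-0.002,0.0075,-0.122,0.75,0,0,0,-0.002,0.0075,-0.122,0.75,0,0,0,-0.002,0.0075,-0.122,0,0,0,0,-0.002,0.0075,-0.122,0,0,0,0,-0.002,0.0075,-0.122,0,0,0,0,-0.002,0.0075,-0.122,0,0,0,0,-0.002,0.0075,-0.122,0,0,0,0,-0.002,0.0075,-0.122,0],
)

```text
time: 8.7
tool_pos: [0.4496, 0.3859, 0.0279]
ee_rot: [3.141, -0.0, 1.571]
wrist_force: [-0.2, -0.4, 1.1]
width: 0.0299
finger_force: 30.0
```

Request:
move_arm(
  steps=[0,0,0,0,0,0.04,0,0,0,0,0,0,0.08,0,0,0,0,0,0,0.12,0,0,0,0,0.01,-0.04,0.12,0,0,0,0,0.02,-0.08,0.12,0,0,0,0,0.03,-0.12,0.12,0,0,0,0,0.04,-0.16,0.12,0,0,0,0,0.05,-0.2,0.12,0,0,0,0,0.06,-0.24,0.12,0,0,0,0,0.07,-0.28,0.12,0,0,0,0,0.08,-0.32,0.12,0,0,0,0,0.08,-0.32,0.12,0],
)

```text
time: 9.9
tool_pos: [0.53, 0.0612, 0.1469]
ee_rot: [-3.142, 0.002, 1.565]
wrist_force: [-0.3, 0.9, -0.9]
width: 0.0298
finger_force: 30.0
```

Request:
move_arm(
  steps=[0,0,0,0.0075,-0.045,0,0,0,0,0,0.015,-0.09,0,0,0,0,0,0.022,-0.135,0,0,0,0,0,0.03,-0.18,0,0,0,0,0,0.037,-0.225,-0.02,0,0,0,0,0.043,-0.265,-0.04,0,0,0,0,0.0475,-0.289,-0.057,0,0,0,0,0.0475,-0.289,-0.057,0,0,0,0,0.0475,-0.289,-0.057,0,0,0,0,0.0475,-0.289,-0.057,0],
)

```text
time: 10.9
tool_pos: [0.5774, -0.2218, 0.0914]
ee_rot: [3.14, -0.0, 1.572]
wrist_force: [0.0, -0.3, -0.1]
width: 0.0296
finger_force: 30.0
```

Run:
```python
from h import *
p,d=snapshot("wrist"); cv2.imwrite("pics/w3.png",p[:,:,::-1]); o=get_obs(); print(o["tool_pos"],o["ee_rot"],o["width"],o["finger_force"])
```

```text
[ 0.57760694 -0.22180299  0.09174205] [3.13948513e+00 3.91978624e-04 1.57280043e+00] 0.03023029388866193 29.994959070172627
```

View pics/w3.png

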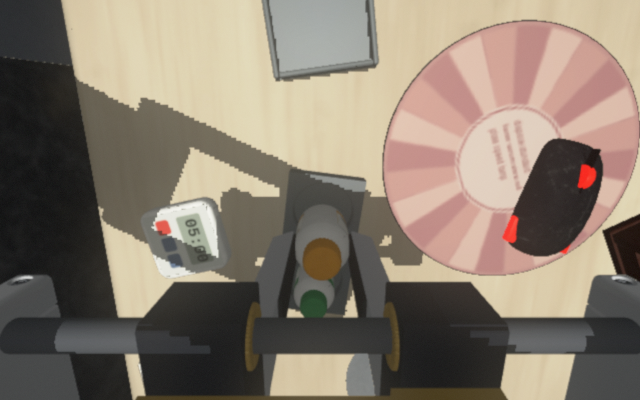

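The orange bottle is held upright at (322,240) over the free pocket, with green standing in the other one at (313,303). Correcting y by -4 mm, lowering and releasing.

Request:
move_arm(
  steps=[0,0,0,-0.001,-0.004,-0.025,0,0,0,0,-0.001,-0.004,-0.045,0,0,0,0,-0.001,-0.004,-0.059,0,0,0,0,-0.001,-0.004,-0.059,0,0,0,0,-0.001,-0.004,-0.059,0,0,0,0,-0.001,-0.004,-0.059,0.65,0,0,0,-0.001,-0.004,-0.059,0.65,0,0,0,-0.001,-0.004,-0.059,0.65,0,0,0,-0.001,-0.004,-0.059,0.65,0,0,0,-0.001,-0.004,-0.059,0.65,0,0,0,-0.001,-0.004,-0.02,0.65,0,0,0,-0.001,-0.004,0.03,0.65],
)

```text
time: 12.15
tool_pos: [0.5734, -0.2262, 0.1173]
ee_rot: [-3.134, -0.004, 1.571]
wrist_force: [0.8, -0.5, 0.7]
width: 0.0613
finger_force: 0.0
```

Request:
move_arm(
  steps=[0,0,0,0,0,0.035,0.95,0,0,0,-0.025,0.044,0.035,0.95,0,0,0,-0.05,0.088,0.035,0.95,0,0,0,-0.075,0.132,0.035,0.95,0,0,0,-0.1,0.176,0.035,0.95,0,0,0,-0.13,0.222,0.035,0.95,0,0,0,-0.13,0.222,0.035,0.95,0,0,0,-0.13,0.222,0.035,0.95,0,0,0,-0.13,0.222,0.035,0.95,0,0,0,-0.13,0.222,0.035,0.95],
)

```text
time: 13.15
tool_pos: [0.4466, -0.0065, 0.1553]
ee_rot: [3.141, 0.0, 1.569]
wrist_force: [0.1, 0.5, -0.2]
width: 0.0892
finger_force: 0.0
```

```bash
cat >> h.py <<'E'
def lid(x,y,z,r=.035):
    o=get_obs(); p,d=snapshot("wrist"); q=cloud("wrist",d)[d>0]
    m=(abs(q[:,2]-z)<.006)&(np.hypot(q[:,0]-x,q[:,1]-y)<r)
    print(o["tool_pos"],o["ee_rot"],o["width"]); print(m.sum(), (q[m].max(0)+q[m].min(0))/2, np.ptp(q[m],0))
    return p
E
python3 - <<'E'
from h import *
p,d=snapshot("top"); q=cloud("top",d)[d>0]
for y in(-.288,-.227):
    m=(q[:,2]>.05)&(q[:,2]<.075)&(np.hypot(q[:,0]-.57,q[:,1]-y)<.027); print(m.sum(),np.median(q[m],0))
lid(.446,-.004,.078)
E
```

```text
38 [ 0.56914557 -0.28479542  0.06118806]
39 [ 0.57177218 -0.22649917  0.06078985]
[ 0.44649494 -0.00648405  0.15512727] [-3.14137439e+00  2.84345587e-04  1.56891043e+00] 0.08904434239741643
3273 [ 0.44645989 -0.0057412   0.07637446] [0.05370153 0.05354101 0.00871809]
```

Request:
move_arm(
  steps=[0,0,0,0,0.001,-0.04,0.95,0,0,0,0,0.001,-0.08,0.95,0,0,0,0,0.001,-0.105,0.95,0,0,0,0,0.001,-0.12,0.95,0,0,0,0,0.001,-0.12,0.95,0,0,0,0,0.001,-0.12,0,0,0,0,0,0.001,-0.12,0,0,0,0,0,0.001,-0.12,0,0,0,0,0,0.001,-0.12,0,0,0,0,0,0.001,-0.12,0,0,0,0,0,0.001,-0.12,0,0,0,0,0,0.001,-0.12,0],
)

```text
time: 14.45
tool_pos: [0.4463, -0.0043, 0.036]
ee_rot: [3.14, 0.0, 1.571]
wrist_force: [-0.7, 0.8, 3.8]
width: 0.054
finger_force: 30.0
```

Request:
move_arm(
  steps=[0,0,0,0,0,0.02,0,0,0,0,0,0,0.06,0,0,0,0,0,0,0.06,0,0,0,0,0.035,0.02,0.06,0,0,0,0,0.07,0.04,0.06,0,0,0,0,0.105,0.062,0.06,0,0,0,0,0.134,0.083,0.06,0,0,0,0,0.134,0.083,0.06,0,0,0,0,0.134,0.083,0.06,0,0,0,0,0.134,0.083,0.06,0],
)

```text
time: 15.45
tool_pos: [0.5786, 0.0782, 0.0945]
ee_rot: [-3.14, 0.0, 1.57]
wrist_force: [-0.4, -0.1, -0.1]
width: 0.0536
finger_force: 30.0
```

Run:
```python
from h import *
p=lid(.5805,.078,.138); cv2.imwrite("pics/w4.png",p[:,:,::-1])
p,d=snapshot("scene"); cv2.imwrite("pics/s4.png",cv2.resize(p[120:270,180:420,::-1],None,fx=3,fy=3))
```

```text
[0.57858652 0.07816304 0.09450138] [-3.13977222e+00  4.66529486e-04  1.57046751e+00] 0.0535909690139066
9650 [0.58045086 0.07851483 0.13799505] [0.06823993 0.05064454 0.01197816]
```

View pics/w4.png

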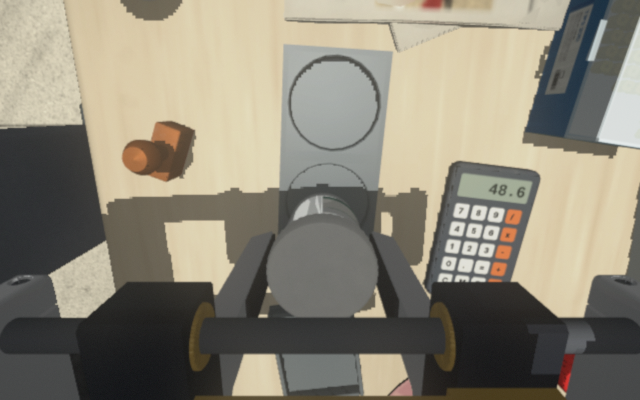

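View pics/s4.png

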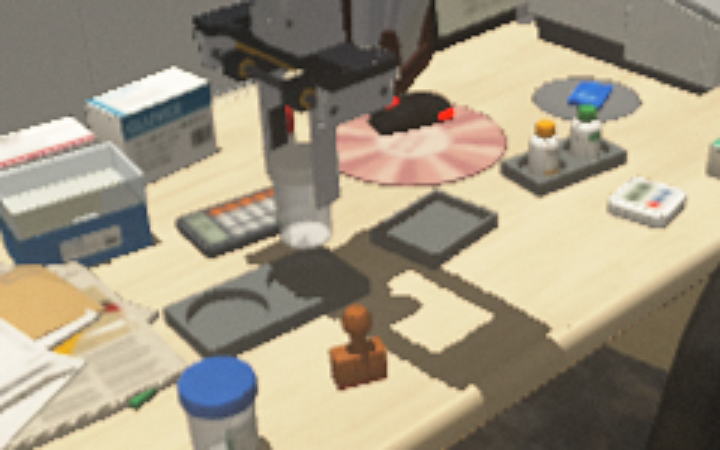

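The cup hangs upright at (322,260) over the near pocket, with the other pocket free at (335,102). Both bottles stand in their tray.

Request:
move_arm(
  steps=[0,0,0,0.002,0,-0.025,0,0,0,0,0.002,0,-0.045,0,0,0,0,0.002,0,-0.054,0,0,0,0,0.002,0,-0.054,0,0,0,0,0.002,0,-0.054,0,0,0,0,0.002,0,-0.054,0.9,0,0,0,0.002,0,-0.054,0.9,0,0,0,0.002,0,-0.054,0.9,0,0,0,0.002,0,-0.054,0.9,0,0,0,0.002,0,-0.054,0.9,0,0,0,0.002,0,-0.02,0.9,0,0,0,0.002,0,0.02,0.9],
)

```text
time: 16.75
tool_pos: [0.5799, 0.0786, 0.1134]
ee_rot: [-3.136, 0.0, 1.571]
wrist_force: [0.6, -0.2, 0.6]
width: 0.0843
finger_force: 0.0
```

Request:
move_arm(
  steps=[0,0,0,0,0,0.04,0.95,0,0,0,-0.026,0.035,0.04,0.95,0,0,0,-0.052,0.07,0.04,0.95,0,0,0,-0.078,0.105,0.04,0.95,0,0,0,-0.105,0.14,0.04,0.95,0,0,0,-0.1325,0.177,0.04,0.95,0,0,0,-0.1325,0.177,0.04,0.95,0,0,0,-0.1325,0.177,0.04,0.95,0,0,0,-0.1325,0.177,0.04,0.95],
)

```text
time: 17.65
tool_pos: [0.4499, 0.255, 0.1553]
ee_rot: [3.141, 0.001, 1.57]
wrist_force: [-0.2, -0.3, 0.1]
width: 0.0894
finger_force: 0.0
```

Run:
```python
from h import *
p,d=snapshot("top"); q=cloud("top",d)[d>0]
m=(q[:,2]>.07)&(q[:,2]<.095)&(np.hypot(q[:,0]-.58,q[:,1]-.078)<.04); print(m.sum(),np.median(q[m],0))
lid(.448,.255,.078)
```

```text
226 [0.57883333 0.07700859 0.08141761]
[0.45009492 0.25470844 0.15521258] [3.14128500e+00 5.00179803e-04 1.56909859e+00] 0.08896911730189581
3259 [0.44984865 0.25340398 0.07611879] [0.0528885  0.05392003 0.0081752 ]
```

White cup is seated (top at about 0.081). Grasping the blue one.

Request:
move_arm(
  steps=[0,0,0,0,-0.001,-0.04,0.95,0,0,0,0,-0.001,-0.08,0.95,0,0,0,0,-0.001,-0.105,0.95,0,0,0,0,-0.001,-0.12,0.95,0,0,0,0,-0.001,-0.12,0.95,0,0,0,0,-0.001,-0.12,0,0,0,0,0,-0.001,-0.12,0,0,0,0,0,-0.001,-0.12,0,0,0,0,0,-0.001,-0.12,0,0,0,0,0,-0.001,-0.12,0,0,0,0,0,-0.001,-0.12,0,0,0,0,0,-0.001,-0.12,0],
)

```text
time: 18.95
tool_pos: [0.4497, 0.2549, 0.036]
ee_rot: [3.14, -0.0, 1.571]
wrist_force: [-0.1, -1.3, 3.3]
width: 0.0535
finger_force: 30.0
```

Request:
move_arm(
  steps=[0,0,0,0,0,0.02,0,0,0,0,0,0,0.06,0,0,0,0,0,0,0.06,0,0,0,0,0.035,-0.024,0.06,0,0,0,0,0.07,-0.048,0.06,0,0,0,0,0.105,-0.072,0.06,0,0,0,0,0.136,-0.096,0.06,0,0,0,0,0.136,-0.096,0.06,0,0,0,0,0.136,-0.096,0.06,0,0,0,0,0.136,-0.096,0.06,0],
)

```text
time: 19.95
tool_pos: [0.5842, 0.1593, 0.0945]
ee_rot: [-3.14, -0.0, 1.571]
wrist_force: [-0.2, -0.2, -0.4]
width: 0.0536
finger_force: 30.0
```

Run:
```python
from h import *
p=lid(.5855,.158,.138); cv2.imwrite("pics/w5.png",p[:,:,::-1])
```

```text
[0.5841514 0.1593414 0.094493 ] [-3.13989529e+00 -2.06202126e-04  1.57149546e+00] 0.05361527610514909
9625 [0.58548266 0.15986744 0.13799106] [0.06760876 0.05072636 0.01197223]
```

View pics/w5.png

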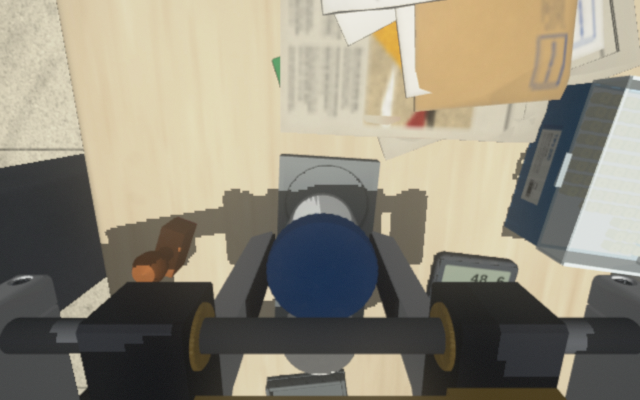

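Blue cup is upright at (322,265), centred on the far pocket. Lowering and releasing.

Request:
move_arm(
  steps=[0,0,0,0.001,-0.001,-0.025,0,0,0,0,0.001,-0.001,-0.045,0,0,0,0,0.001,-0.001,-0.054,0,0,0,0,0.001,-0.001,-0.054,0,0,0,0,0.001,-0.001,-0.054,0,0,0,0,0.001,-0.001,-0.054,0.9,0,0,0,0.001,-0.001,-0.054,0.9,0,0,0,0.001,-0.001,-0.054,0.9,0,0,0,0.001,-0.001,-0.054,0.9,0,0,0,0.001,-0.001,-0.054,0.9,0,0,0,0.001,-0.001,-0.02,0.9,0,0,0,0.001,-0.001,0.02,0.9],
)

```text
time: 21.2
tool_pos: [0.5844, 0.1573, 0.1133]
ee_rot: [-3.136, 0.001, 1.571]
wrist_force: [0.1, 0.1, 1.2]
width: 0.085
finger_force: 0.0
```

Request:
move_arm(
  steps=[0,0,0,0,0,0.04,0.9,0,0,0,-0.01,-0.045,0.04,0.9,0,0,0,-0.02,-0.09,0.04,0.9,0,0,0,-0.03,-0.135,0.04,0.9,0,0,0,-0.04,-0.18,0.04,0.9,0,0,0,-0.05,-0.225,0.04,0.9,0,0,0,-0.06,-0.27,0.04,0.9,0,0,0,-0.07,-0.315,0.04,0.9,0,0,0,-0.08,-0.36,0.04,0.9,0,0,0,-0.09,-0.4,0.04,0.9,0,0,0,-0.1,-0.4,0.04,0.9,0,0,0,-0.1,-0.4,0.04,0.9],
)

```text
time: 22.4
tool_pos: [0.4852, -0.2429, 0.1552]
ee_rot: [-3.141, -0.001, 1.568]
wrist_force: [0.0, 0.4, -0.5]
width: 0.085
finger_force: 0.0
```

Request:
move_arm(
  steps=[0,0,0,-0.013,-0.045,0,0.85,0,0,0,-0.026,-0.09,0,0.85,0,0,0.04,-0.043,-0.143,-0.005,0.85,0,0,0.04,-0.043,-0.143,-0.005,0.85,0,0,0.04,-0.043,-0.143,-0.005,0.85,0,0,0.04,-0.043,-0.143,-0.005,0.85,0,0,0.04,-0.043,-0.143,-0.005,0.85],
)

```text
time: 23.1
tool_pos: [0.4444, -0.3834, 0.1507]
ee_rot: [3.141, -0.0, 1.613]
wrist_force: [-0.3, -0.0, 0.4]
width: 0.0802
finger_force: 0.0
```

Run:
```python
from h import *
p,d=snapshot("top"); q=cloud("top",d)[d>0]
for y in(.078,.158):
    m=(q[:,2]>.07)&(q[:,2]<.095)&(np.hypot(q[:,0]-.583,q[:,1]-y)<.038); print(m.sum(),np.median(q[m],0))
p=lid(.442,-.386,.036,.05); cv2.imwrite("pics/w6.png",p[:,:,::-1])
p,d=snapshot("wrist"); q=cloud("wrist",d)[d>0]
m=(abs(q[:,2]-.036)<.005)&(np.hypot(q[:,0]-.442,q[:,1]+.386)<.05); print(cv2.minAreaRect((q[m,:2]*1000).astype(np.float32)))
```

```text
226 [0.57890767 0.0771035  0.08111158]
226 [0.58358778 0.15700374 0.08113318]
[ 0.44433981 -0.3835456   0.15071046] [3.14085145e+00 3.31752214e-05 1.61340665e+00] 0.0797146855403637
3292 [ 0.44363125 -0.38795269  0.03477447] [0.04904805 0.06851373 0.00951508]
((443.82977294921875, -388.4085388183594), (44.422821044921875, 66.56619262695312), 5.244130611419678)
```

View pics/w6.png

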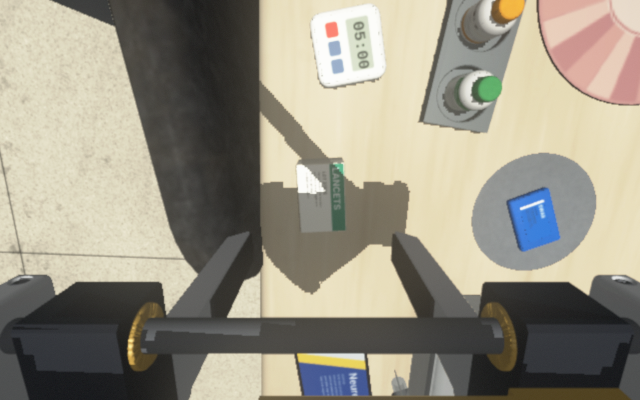

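Wrist view: carton at (322,195), flat, centre (0.4437, -0.388), yaw about 5°, size 44 x 66 as given. Grasping high so the fingers stay above the tray walls.

Request:
move_arm(
  steps=[0,0,0.045,0,-0.0045,-0.04,0.75,0,0,0.045,0,-0.0045,-0.08,0.75,0,0,0.045,0,-0.0045,-0.105,0.75,0,0,0.045,0,-0.0045,-0.1235,0.75,0,0,0.045,0,-0.0045,-0.1235,0.75,0,0,0.045,0,-0.0045,-0.1235,0,0,0,0.045,0,-0.0045,-0.1235,0,0,0,0.045,0,-0.0045,-0.1235,0,0,0,0.045,0,-0.0045,-0.1235,0,0,0,0.045,0,-0.0045,-0.1235,0,0,0,0.045,0,-0.0045,-0.1235,0,0,0,0.045,0,-0.0045,-0.1235,0],
)

```text
time: 24.45
tool_pos: [0.444, -0.3905, 0.0284]
ee_rot: [3.14, 0.002, 1.656]
wrist_force: [0.3, 0.4, 5.7]
width: 0.0425
finger_force: 30.0
```

Request:
move_arm(
  steps=[0,0,0,0,0,0.03,0,0,0,0,0,0,0.07,0,0,0,0,0,0,0.1,0,0,0,0,0.015,0.04,0.1,0,0,0,0,0.03,0.08,0.1,0,0,0,0,0.045,0.12,0.1,0,0,0,0,0.06,0.16,0.1,0,0,0,0.044,0.08,0.2,0.1,0,0,0,0.044,0.095,0.24,0.1,0,0,0,0.044,0.112,0.28,0.1,0,0,0,0.044,0.128,0.319,0.1,0,0,0,0.044,0.128,0.319,0.1,0],
)

```text
time: 25.65
tool_pos: [0.572, -0.0659, 0.1258]
ee_rot: [-3.141, -0.003, 1.706]
wrist_force: [0.0, -0.4, -0.3]
width: 0.0422
finger_force: 30.0
```

Request:
move_arm(
  steps=[0,0,0,0,0,-0.03,0,0,0,0,0,0,-0.05,0,0,0,0,0,0,-0.05,0,0,0,0,0,0,-0.05,0],
)

```text
time: 26.05
tool_pos: [0.5706, -0.0714, 0.0764]
ee_rot: [-3.14, -0.0, 1.699]
wrist_force: [0.0, -1.0, 0.2]
width: 0.0424
finger_force: 30.0
```

Run:
```python
from h import *
p=lid(.572,-.069,.085,.05); cv2.imwrite("pics/w7.png",p[:,:,::-1]); print(get_obs()["finger_force"])
```

```text
[ 0.57064301 -0.07142456  0.07635613] [-3.14006343e+00 -2.23774037e-04  1.69900054e+00] 0.04238067263283126
8642 [ 0.57116601 -0.06912393  0.08498782] [0.06078248 0.07089008 0.01187047]
29.99900758266449
```

View pics/w7.png

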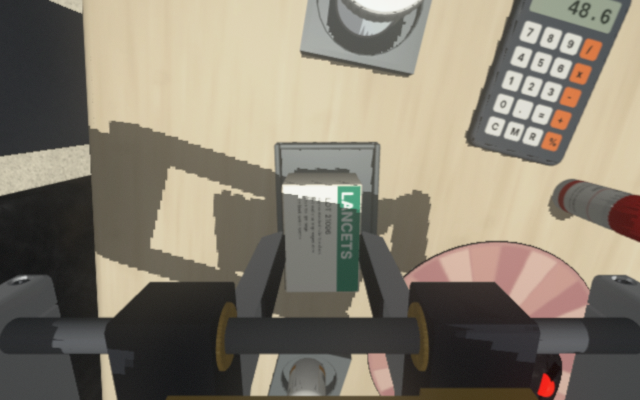

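The carton is level at (322,235) and aligned with the tray walls. Lowering and releasing.

Request:
move_arm(
  steps=[0,0,0,0.001,0,-0.02,0,0,0,0,0.001,0,-0.035,0,0,0,0,0.001,0,-0.043,0,0,0,0,0.001,0,-0.043,0,0,0,0,0.001,0,-0.043,0,0,0,0,0.001,0,-0.043,0.62,0,0,0,0.001,0,-0.043,0.62,0,0,0,0.001,0,-0.043,0.62,0,0,0,0.001,0,-0.043,0.62,0,0,0,0.001,0,-0.02,0.62,0,0,0,0.001,0,0.03,0.62,0,0,0,0.001,0,0.075,0.62],
)

```text
time: 27.3
tool_pos: [0.5717, -0.0706, 0.1526]
ee_rot: [-3.14, -0.001, 1.7]
wrist_force: [0.4, -0.3, 1.2]
width: 0.0586
finger_force: 0.0
```

Request:
move_arm(
  steps=[0,0,0,-0.02,0,0.04,0.62,0,0,0,-0.06,-0.02,0.06,0.62,0,0,0,-0.1,-0.05,0.08,0.62,0,0,0,-0.14,-0.08,0.1,0.62,0,0,0,-0.18,-0.1,0.1,0.62,0,0,0,-0.18,-0.1,0.1,0.62,0,0,0,-0.18,-0.1,0.1,0.62,0,0,0,-0.18,-0.1,0.1,0.62],
)

```text
time: 28.1
tool_pos: [0.3928, -0.1703, 0.2515]
ee_rot: [3.141, -0.001, 1.7]
wrist_force: [-0.3, 0.5, -0.4]
width: 0.0583
finger_force: 0.0
```

Run:
```python
from h import *
p,d=snapshot("scene"); cv2.imwrite("pics/s8.png",cv2.resize(p[120:300,180:440,::-1],None,fx=3,fy=3))
p,d=snapshot("top"); q=cloud("top",d)[d>0]
for n,x,y,z,r in(("carton",.572,-.069,.04,.045),("timer",.46,-.25,.016,.04),("stamp",.456,.126,.063,.03),("wc",.581,.078,.082,.038),("bc",.585,.158,.082,.038),("g",.569,-.288,.062,.025),("o",.576,-.227,.062,.025)):
    m=(abs(q[:,2]-z)<.009)&(np.hypot(q[:,0]-x,q[:,1]-y)<r)
    print(n,m.sum(), np.round(np.median(q[m],0),4) if m.any() else "", [np.round(a,1) for a in cv2.minAreaRect((q[m,:2]*1000).astype(np.float32))] if m.sum()>3 else "")
```

```text
carton 272 [ 0.5701 -0.0674  0.0401] [array([570.7, -68. ]), array([45.5, 65.6]), np.float64(7.1)]
timer 0  
stamp 43 [0.4558 0.1214 0.0641] [array([455.8, 122.2]), array([21.1, 21.6]), np.float64(26.6)]
wc 224 [0.5789 0.0771 0.0816] [array([579.1,  76.9]), array([52.3, 51.6]), np.float64(2.9)]
bc 224 [0.5834 0.1569 0.0812] [array([583.6, 157.2]), array([52.1, 51.5]), np.float64(89.8)]
g 34 [ 0.5689 -0.2847  0.0619] [array([ 568.2, -285.3]), array([18.3, 17.2]), np.float64(84.8)]
o 31 [ 0.5741 -0.2259  0.0633] [array([ 574. , -227.1]), array([16. , 17.6]), np.float64(46.3)]
```

View pics/s8.png

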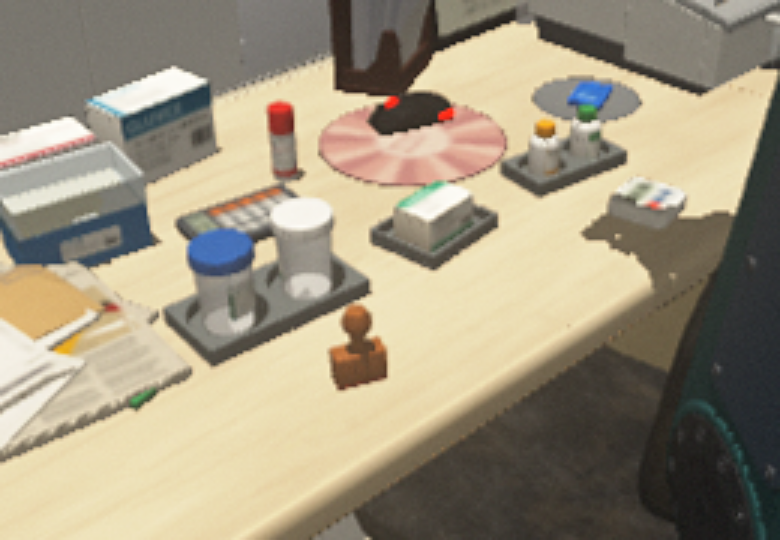

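The picture shows blue cup (225,280) and white cup (302,250) upright in their pockets, and the carton (435,215) flat in its tray. Both bottles stand at (545,150) and (587,135), the stamp (358,350) and timer (648,200) haven't moved, and the gripper is clear.

```bash
python3 -c "
from bench import *
print(close_job())"
```

```text
the job is handed in; nothing more can be done
None
```

I handed the job in at about 28 s: both bottles and both cups stand upright in their pockets, the carton lies flat in its tray, and the stamp and timer are where they stood.

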